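# Fetch the long lock cylinder from the parts carousel

## Robot

A 6-joint arm with a two-finger parallel gripper is mounted at the origin on the work surface. World frame = base frame: x ahead of the robot, y to its left, z up, the work surface at z = 0. Lengths are in m, angles in rad, forces in N, time in s.
With the tool pointing down it reaches from about 0.3 to 1 m from the base axis. Payload 5.1 kg.
Tool frame: the origin (TCP) lies between the finger pads; the fingertips stand 17 mm ahead of it and the grasp point (between the pads) lies 2 mm behind it; y points along the fingers, z is the direction in which the jaws open and shut, and the axes are right-handed (so a half turn about y gives the same grasp; the last joint's range is limited). The gripper opens to 95 mm and grips with 3 to 60 N. Pads are 20 mm wide; open, the fingers measure 119 mm over their backs; the gripper's body (75 mm by 180 mm) begins 59 mm behind the grasp point.
Start: joints at [-0.083, 0.124, 1.65, -0, 1.367, -0.083], TCP at [0.65, -0, 0.232] pointing down, gripper open.
Joint ranges: [-2.61, 2.61], [-1.02, 2.33], [0.03, 2.71], [-1.35, 4.49], [0.32, 2.68], [-2.91, 2.91]. Speed limits (rad/s): [2.57, 2.57, 3.14, 3.14, 3.14, 3.14].

## Interface

Orientations are given as a unit quaternion [x, y, z, w].
In Python, from bench import sense, snapshot, camera_model, sign_off gives the robot as it stands.
- The arm moves only by the tool play_rows, never from a script. Its argument "series" is text: rows parted by semicolons, each of 5 numbers parted by spaces: the shift along the tool's x, y, z in m, then the turn about the tool's y in units of 10 degrees (1.0 is 10 degrees), then the finger opening in m, from 0 to 0.0951. A call has 1 to 5 rows; each row shifts and turns the commanded pose from where the row before left it, along the tool's axes as they then stand; what a row does not reach is not made up. A row lasts 1/8 s, in which the tool goes at most 62.5 mm and 10.7 degrees, less where a joint would pass 70% of its speed; a pose out of reach is approached as far as the arm can. A call with a gripper value outside its range is refused whole. The fingers move at their own pace and stop on an object; "newtons" is the grip in N (left out, the last holds). Time passes only in rows, so rows that do not move let the fingers close. It gives the time, the measured TCP pose, the force and the opening at its end, in the units of the state.
- sense(): the state, without advancing time (a new reading comes with each control period).
- snapshot(name): name is "scene" or "side" or "wrist"; returns (picture, depth): 480x640x3 uint8, blue, green, red; 480x640 float32, m along the optical axis (not along the pixel's ray), 0 where there is no reading.
- camera_model(name): a dict with "K" (3x3 intrinsics, pixels), "dist_coeffs" ([k1, k2, p1, p2, k3] as OpenCV has them; the pictures are not rectified), "origin" and "attitude" of the camera in the world. Camera axes: x right, y down, z forward; pixel columns grow to the right and rows downward; lengths in m; the calibration is good to about 2 mm. A picture is of the moment at which its call begins: read the wrist's pose just before it. camera_model takes no time and is no camera call; for the wrist camera it gives the pose at the moment of the call.
- sign_off(): hands the job in, once; it reports no verdict.
The state is a dict: "time": time; "joints": joint angles; "dq": joint speeds; "tau": joint torques, N m; "tcp_pos": TCP position; "orientation": TCP orientation; "contact_force": force on the tool from outside, world axes, zero at the start; "moment": the same for the moment, N m; "width": opening from 0.0 (shut) to 1.0 (fully open).
Only numpy, scipy, OpenCV 4.12 (cv2) and the standard library are available. Lean on these libraries where they do the work, as an engineer would, in place of code of your own. Each camera call takes 0.05 s, during which the arm holds its last target.

## Task

On the locksmith's bench, turn the parts carousel (it has a bar handle on top) until the compartment with the long lock cylinder lies in the cut-out of the clear cover, then lift that cylinder out and lay it in the shallow metal tray. Set it down in the tray rather than dropping it, and leave the short cylinder and the padlock in the carousel.

Things in the scene. Friction and masses are not known exactly. Their poses are not given: they have to be found in the camera images.
- handle (a point): Middle of the carousel's turning handle, on its vertical axis: a white plastic bar 60 mm long, 14 mm thick and 30 mm high (from 58 to 88 mm above the bench), just over the clear cover. x lies along the bar, z is up. It turns together with the disc below, either way, against light friction of about 0.06 N m, and stays where it is left.
- carousel (a joint): Angle the carousel has turned since the start (rad): 0 at the start, growing anticlockwise seen from above, from -3.1 to 3.1. Its disc is 320 mm across, its floor 20 mm above the bench, with five equal compartments between radial walls 3 mm thick and 10 mm high; the parts lie about 110 mm from the axis.
- mouth (a point): Middle of the cut-out in the clear cover, 110 mm from the carousel's axis on the robot's side, at the height of the disc's floor. x points to the axis, z up. The cut-out is 164 mm wide (y), starts 45 mm from the axis and is open towards the robot. The fixed cover, 350 by 350 mm, its top 56 and underside 52 mm above the bench, bars the rest of the disc from above.
- long_center (a point): Middle, 8.5 mm above what it lies on, of the long lock cylinder: steel, a round barrel 17 mm thick with a 10 mm thick web along it, 70 mm long (x), 33 mm wide (y), 17 mm high (z), lying on its side, dark cam at mid-length, 0.15 to 0.3 kg. It starts under the cover in one of the two compartments next to the cut-out, 55 to 90 degrees round from it.
- half_center (a point): Middle of the short lock cylinder: the same profile, but only 40 mm long with its cam near one end, lying in the compartment on the other side. To be left in the carousel.
- padlock_center (a point): Middle, 9 mm up, of a brass padlock about 60 by 40 by 18 mm, lying in a rear compartment. To be left in the carousel.
- tray: The fixed shallow open aluminium tray, 130 mm (its x) by 170 mm (its y) outside, 18 mm high, walls and floor 3 mm thick; the origin is the centre of its underside, on the bench. It stands on the one side of the carousel, a cardboard scrap carton 150 by 180 by 55 mm on the other.
There are look-alikes about, which are no part of the job. What is meant by the tray is not pink or yellow, and is the larger of those in its own colour.

How it is judged:
By the outcome, as a careful person would: the job done as asked, in the order asked, and still so for the second after the job is handed in, with the robot touching nothing.
It also fails if it takes over 51 s, if anything falls off the work surface, if the arm or the gripper's body presses on something with over 40 N, if the wrist force passes 120 N, or if a joint passes its speed limit or range.

## Working session

There is one attempt and no reset: what is moved stays moved. The work goes in short steps, Python scripts to look and compute and a tool call to move; the robot and the scene stay as the last step left them, time stands still between calls to the robot, and variables do not carry over. Pictures are saved under pics/ and viewed, and the job is handed in when it is done.

Besides the shell and the picture viewer there is one more tool, called after ">>>" as a command line: name --argument value ..., lists and objects as JSON in quotes. play_rows: Moves the arm, as the interface text tells. Its arguments: {"type":"object","properties":{"series":{"type":"string"},"newtons":{"type":"number"}},"required":["series"]}

```bash
mkdir -p pics; ls; python3 - <<'E'
from bench import *
import cv2,json
print(sense())
for n in ["scene","side","wrist"]:
    m=camera_model(n);print(n,m)
    p,d=snapshot(n);cv2.imwrite(f"pics/{n}0.png",p)
    import numpy as np;np.savez(f"{n}0.npz",p=p,d=d)
E
```

```text
pics
{'time': 0.0, 'joints': array([-8.25846452e-02,  1.24498345e-01,  1.65168197e+00, -7.67079577e-06,
        1.36746665e+00, -8.26083376e-02]), 'dq': array([2.43973968e-03, 2.87059528e-04, 3.46881248e-04, 3.56342995e-04,
       1.17189976e-03, 1.50053634e-05]), 'tau': array([-6.25927078e-04, -4.17603564e+01, -3.59935069e+01,  7.73367751e-02,
        4.92534391e-02, -1.75303944e-04]), 'tcp_pos': array([6.49395158e-01, 2.89032034e-05, 2.30386667e-01]), 'orientation': array([-0.50047753,  0.50054591, -0.49944094,  0.49953457]), 'contact_force': array([-0.15684044,  0.50609395, -0.50421212]), 'moment': array([ 0.02230318, -0.00911642,  0.02320012]), 'width': 0.9987937385871938}
scene {'K': array([[577.37870093,   0.        , 324.36638991],
       [  0.        , 577.37870093, 244.50814698],
       [  0.        ,   0.        ,   1.        ]]), 'dist_coeffs': array([-0.0107787,  0.       ,  0.       ,  0.       ,  0.       ]), 'origin': array([ 1.20850979, -0.80506197,  1.13499416]), 'attitude': array([ 0.85712572,  0.30840913, -0.14020309, -0.38802371])}
side {'K': array([[552.50424523,   0.        , 313.1888692 ],
       [  0.        , 552.50424523, 234.08351427],
       [  0.        ,   0.        ,   1.        ]]), 'dist_coeffs': array([-0.02248181,  0.        ,  0.        ,  0.        ,  0.        ]), 'origin': array([ 0.24970541, -1.18158525,  0.87623386]), 'attitude': array([ 0.87418105, -0.06066769,  0.04050945, -0.48008948])}
wrist {'K': array([[373.10165314,   0.        , 318.69177422],
       [  0.        , 373.10165314, 234.59385336],
       [  0.        ,   0.        ,   1.        ]]), 'dist_coeffs': array([-0.00210101,  0.        ,  0.        ,  0.        ,  0.        ]), 'origin': array([0.64909516, 0.06732787, 0.38239311]), 'attitude': array([ 9.92638968e-01,  2.33204491e-05, -6.92167696e-04,  1.21109039e-01])}
```

View pics/scene0.png

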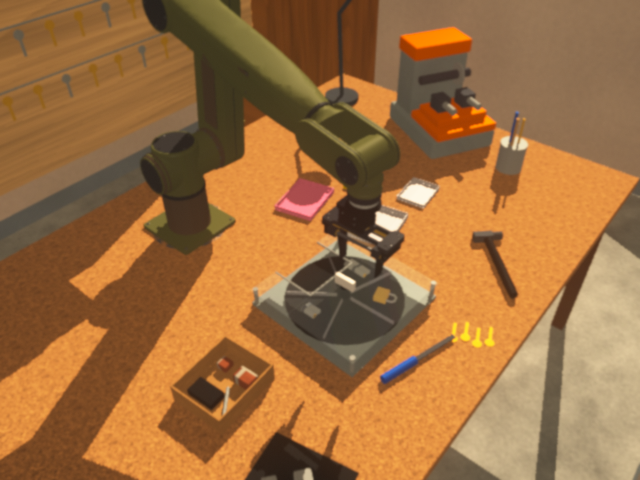

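View pics/side0.png

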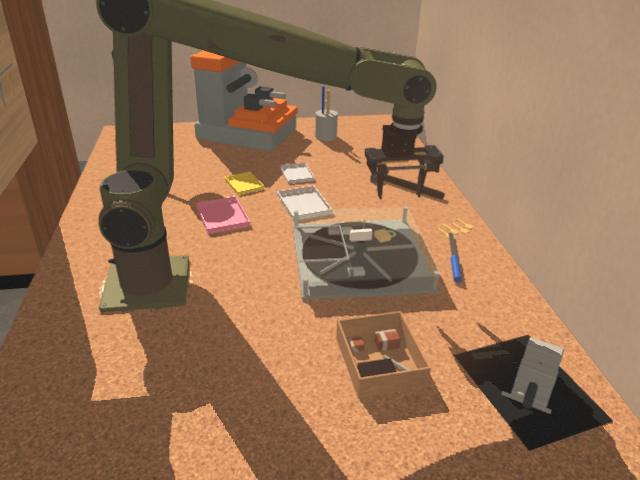

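View pics/wrist0.png

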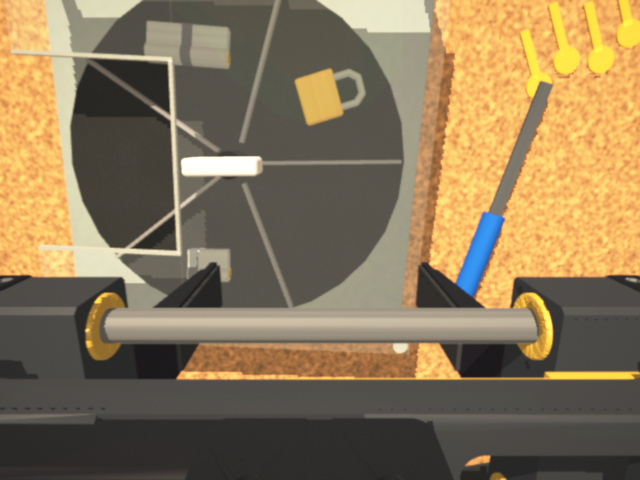

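The scene picture shows the carousel around (345,295), with its white handle at (345,281). The wrist view puts the long cylinder at (187,45), the short one at (210,264) and the padlock at (325,95). In the side view the trays are: silver large (305,203), silver small (297,173), pink (222,214) and yellow (244,183). The larger silver one fits the description.

```bash
cat > h.py <<'E'
import numpy as np,cv2
from scipy.spatial.transform import Rotation as R
from bench import *
def ray(n,uv,m=None):
    m=m or camera_model(n)
    p=cv2.undistortPoints(np.array(uv,float).reshape(-1,1,2),m["K"],m["dist_coeffs"])[:,0]
    d=np.c_[p,np.ones(len(p))]@R.from_quat(m["attitude"]).as_matrix().T
    return np.array(m["origin"]),d
def plane(n,uv,z,m=None):
    o,d=ray(n,uv,m); return o+d*((z-o[2])/d[:,2])[:,None]
def proj(n,P,m=None):
    m=m or camera_model(n);Rm=R.from_quat(m["attitude"]).as_matrix()
    c=(np.array(P,float).reshape(-1,3)-m["origin"])@Rm
    return cv2.projectPoints(c,np.zeros(3),np.zeros(3),m["K"],m["dist_coeffs"])[0][:,0]
def st():
    s=sense();M=R.from_quat(s["orientation"]).as_matrix()
    return s,M
def crop(p,x0,y0,x1,y1,f,name):
    cv2.imwrite("pics/"+name,cv2.resize(p[y0:y1,x0:x1],None,fx=f,fy=f,interpolation=cv2.INTER_CUBIC))
E
python3 - <<'E'
from h import *
np.set_printoptions(precision=4,suppress=True)
s,M=st();print("tool axes cols\n",M)
p=np.load("wrist0.npz")["p"]
m=(p.min(2)>200).astype(np.uint8);m[300:]=0
n,l,stt,c=cv2.connectedComponentsWithStats(m)
for i in range(1,n):
    if stt[i,4]>200: print(stt[i],c[i])
i=1+np.argmax(stt[1:,4]);
r=cv2.minAreaRect(np.argwhere(l==l[166,222])[:,::-1].astype(np.float32));print(r)
print("handle top",plane("wrist",[r[0]],.088), plane("wrist",cv2.boxPoints(r),.088))
# disc: walls converge; cutout corners on z=.056
print("cutout",plane("wrist",[[171,60],[179,253]],.056))
# walls top at .03
for a,b in [((277,5),(242,142)),((265,162),(400,161)),((244,185),(291,305)),((90,62),(218,150)),((118,253),(210,185))]:
    q=plane("wrist",[a,b],.03);print(q[:,:2].ravel(),np.degrees(np.arctan2(*(q[0]-q[1])[1::-1])))
print("long",plane("wrist",[[145,45],[231,45],[187,22],[187,67],[188,45]],.037)[:,:2])
for n_ in [("side",(305,203)),("side",(297,173)),("scene",(390,220)),("scene",(418,193))]: print(n_,plane(n_[0],[n_[1]],.01))
crop(np.load("side0.npz")["p"],180,140,360,260,4,"trayside.png")
crop(p,60,0,420,320,2,"w0crop.png")
E
```

```text
tool axes cols
 [[ 0.     -0.0015  1.    ]
 [-1.      0.0001  0.    ]
 [-0.0001 -1.     -0.0015]]
[ 336    0   92   31 1645] [380.1599  17.0638]
[ 181  157   79   18 1279] [218.7154 165.1767]
((220.0, 165.5), (78.0, 17.0), -0.0)
handle top [[0.572  0.0497 0.088 ]] [[0.5411 0.0432 0.088 ]
 [0.5422 0.0562 0.088 ]
 [0.6026 0.0562 0.088 ]
 [0.6021 0.0432 0.088 ]]
cutout [[ 0.5293  0.1319  0.056 ]
 [ 0.5211 -0.0309  0.056 ]]
[0.6135 0.18   0.5784 0.0675] 72.65057221580818
[0.5989 0.0495 0.7242 0.0504] -179.58500877777664
[ 0.5783  0.0281  0.6204 -0.0941] 109.0100794262061
[0.4487 0.1355 0.5559 0.0603] 144.96176966961625
[ 0.4507 -0.0388  0.5462  0.0282] -145.00058703083414
long [[0.5014 0.1475]
 [0.5744 0.1474]
 [0.5385 0.1651]
 [0.5356 0.1301]
 [0.5379 0.1474]]
('side', (305, 203)) [[0.4593 0.3552 0.01  ]]
('side', (297, 173)) [[0.46   0.5744 0.01  ]]
('scene', (390, 220)) [[0.4739 0.4006 0.01  ]]
('scene', (418, 193)) [[0.4641 0.5759 0.01  ]]
```

View pics/trayside.png

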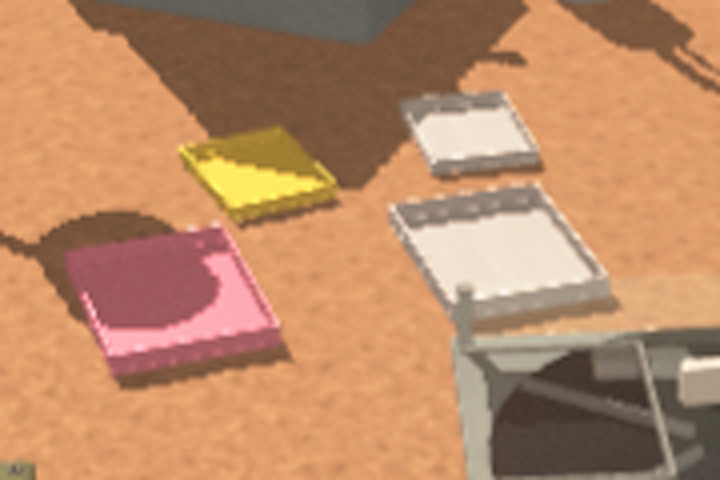

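View pics/w0crop.png

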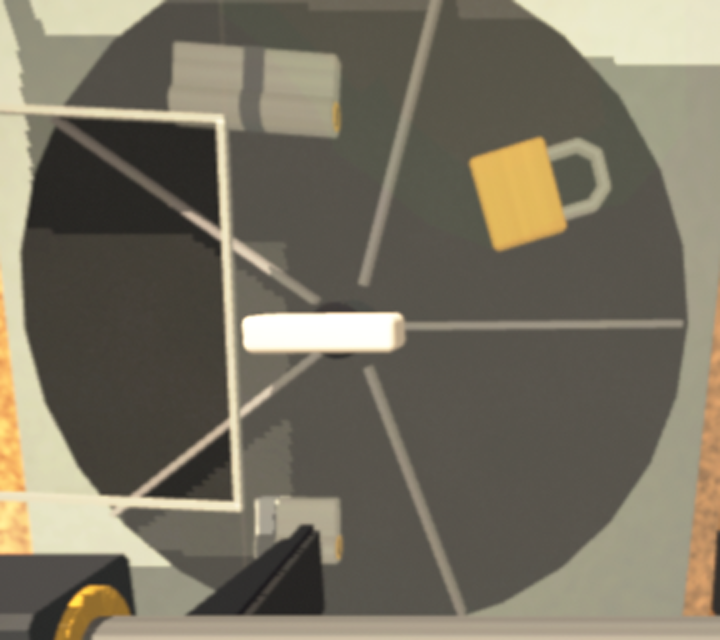

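>>> play_rows --series "-0.03 0 -0.045 0 0.06; -0.02 0 -0.032 0 0.06; 0 0.02 0 1 0.06; 0 0.02 0 1 0.06; 0 0.02 0 1 0.06"

```text
time: 0.78
tcp_pos: [0.5727, 0.0501, 0.1709]
orientation: [-0.352, 0.613, -0.613, 0.352]
contact_force: [0.1, 0.2, -0.4]
width: 0.638
```

>>> play_rows --series "0 0 0 1 0.06; 0 0 0 1 0.06; 0 0 0 1 0.06; 0 0 0 1 0.06; 0 0 0 1 0.06"

```text
time: 1.4
tcp_pos: [0.5727, 0.05, 0.1712]
orientation: [-0.06, 0.705, -0.705, 0.059]
contact_force: [-0.6, -0.2, -0.1]
width: 0.631
```

>>> play_rows --series "0 0 0 1 0.05; 0 0 0 0 0.05; 0 0 0 0 0.05"

```text
time: 1.78
tcp_pos: [0.5729, 0.05, 0.1715]
orientation: [-0.001, 0.707, -0.707, 0.001]
contact_force: [0.5, 0.6, 0.7]
width: 0.527
```

```bash
python3 - <<'E'
from h import *
np.set_printoptions(precision=4,suppress=True)
s,M=st();print(s["tcp_pos"],M,s["joints"],s["time"])
cm=camera_model("wrist");p,d=snapshot("wrist");cv2.imwrite("pics/w1.png",p)
P,_=snapshot("side");cv2.imwrite("pics/s1.png",P)
E
```

```text
[0.5729 0.05   0.1715] [[-1.     -0.0003  0.0024]
 [-0.0024  0.     -1.    ]
 [ 0.0003 -1.     -0.    ]] [-0.0064  0.005   1.8784  0.      1.2584  1.562 ] 1.775
```

View pics/w1.png

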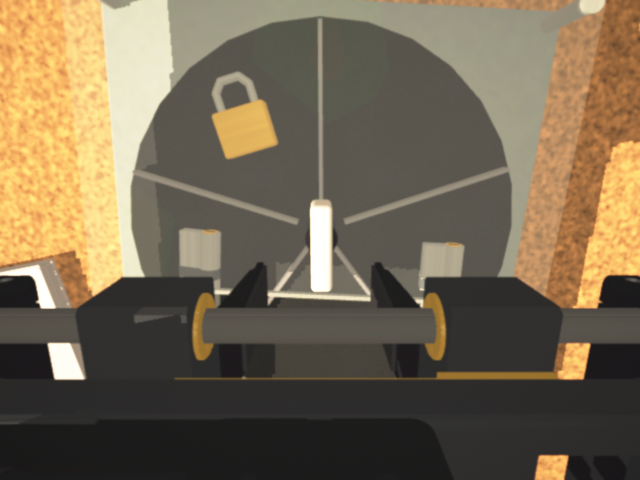

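The handle at (321,245) is centred between the fingers and in line with them. I'll descend and grip it.

>>> play_rows --series "0 0.045 0 0 0.05; 0 0.045 0 0 0.05; 0 0 0 0 0.05; 0 0 0 0 0.03; 0 0 0 0 0.005" --newtons 25

```text
time: 2.5
tcp_pos: [0.5749, 0.05, 0.0845]
orientation: [-0.002, -0.707, 0.707, -0.002]
contact_force: [-0.6, -0.3, 1.1]
width: 0.374
```

>>> play_rows --series "0 0 0 0 0.005; 0 0 0 0 0.005; 0 0 0 0 0.005; 0 0 0 0 0.005"

```text
time: 3.0
tcp_pos: [0.5737, 0.0483, 0.0828]
orientation: [-0.0, -0.706, 0.708, -0.001]
contact_force: [-0.8, -6.2, 2.6]
width: 0.144
```

>>> play_rows --series "0.001 0 0.0015 0 0.005; 0 0 0 -0.8 0.005; 0 0 0 -0.8 0.005; 0 0 0 -0.8 0.005; 0 0 0 -0.8 0.005"

```text
time: 3.62
tcp_pos: [0.5732, 0.0497, 0.0828]
orientation: [-0.195, 0.68, -0.679, 0.198]
contact_force: [2.6, 3.5, 2.8]
width: 0.143
```

>>> play_rows --series "0 0 0 -0.8 0.005; 0 0 0 -0.8 0.005; 0 0 0 -0.8 0.005; 0 0 0 -0.8 0.005; 0 0 0 0 0.005"

```text
time: 4.25
tcp_pos: [0.5721, 0.0507, 0.0829]
orientation: [-0.374, 0.601, -0.598, 0.376]
contact_force: [-2.0, 6.1, 5.5]
width: 0.145
```

```bash
python3 - <<'E'
from h import *
s,M=st();print(s["tcp_pos"],np.degrees(np.arctan2(M[1,2],M[0,2])),s["contact_force"],s["moment"])
p,d=snapshot("scene");crop(p,240,220,450,380,3.5,"sc2.png")
E
```

```text
[0.57209727 0.05074885 0.08285377] -25.984030278346527 [-1.98018541  6.09579543  5.48265369] [ 1.02665147  0.31837075 -0.4000797 ]
```

View pics/sc2.png

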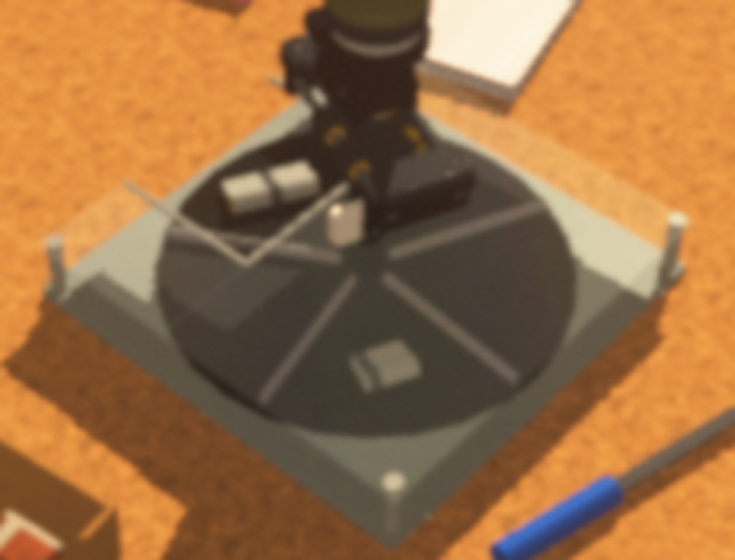

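The long cylinder at crop (270,187) is now in the cut-out, and the short one has gone to the rear side at (385,365). It needs about 4° more, then I'll release.

>>> play_rows --series "0 0 0 -0.4 0.005; 0 0 0 0 0.005; 0 0 0 0 0.045; 0 0 0 0 0.045; 0 0 0 0 0.045"

```text
time: 4.92
tcp_pos: [0.5718, 0.0483, 0.0814]
orientation: [-0.396, 0.586, -0.586, 0.395]
contact_force: [-0.2, -0.4, -0.0]
width: 0.405
```

>>> play_rows --series "0 0 0 0 0.045; 0 -0.05 0 0 0.06; 0 -0.05 0 0 0.06; 0 -0.05 0 0 0.06; 0 0 0 0 0.06"

```text
time: 5.55
tcp_pos: [0.5748, 0.0484, 0.2378]
orientation: [0.392, -0.584, 0.588, -0.398]
contact_force: [-0.7, -0.1, 0.0]
width: 0.63
```

```bash
python3 - <<'E'
from h import *
s,M=st();print(s["tcp_pos"],np.degrees(np.arctan2(M[1,2],M[0,2])),s["contact_force"])
p,d=snapshot("wrist");cv2.imwrite("pics/w3.png",p)
p,d=snapshot("side");cv2.imwrite("pics/s3.png",p);crop(p,200,140,460,320,3,"s3c.png")
p,d=snapshot("scene");cv2.imwrite("pics/sc3.png",p)
E
```

```text
[0.57482217 0.04835135 0.23782677] -22.012542590292785 [-0.73537867 -0.13815727  0.02755866]
```

View pics/w3.png

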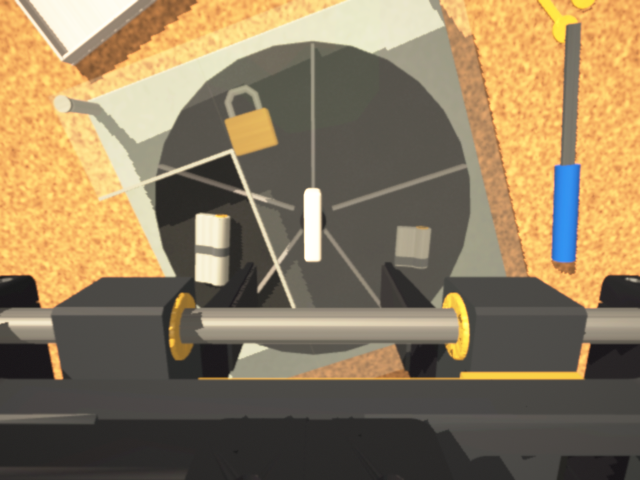

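View pics/s3c.png

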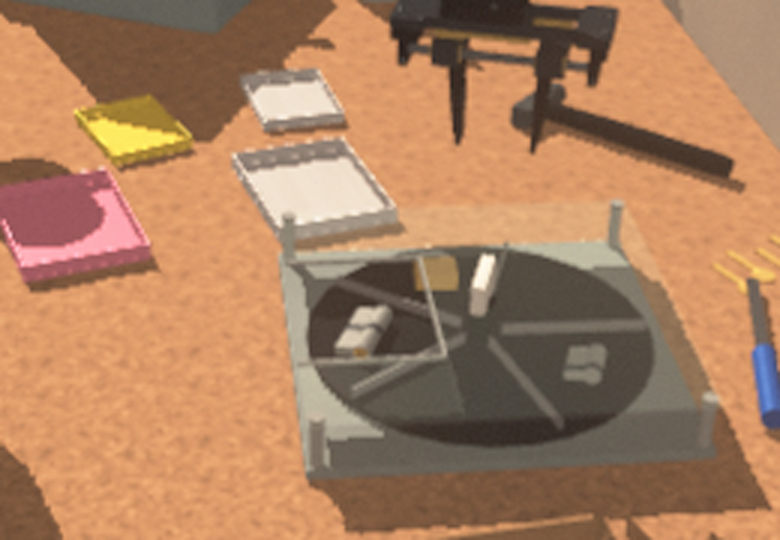

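```bash
python3 - <<'E'
from h import *
np.set_printoptions(precision=4,suppress=True)
s,M=st();cm=camera_model("wrist");p=cv2.imread("pics/w3.png")
hsv=cv2.cvtColor(p,cv2.COLOR_BGR2HSV)
m=np.zeros(p.shape[:2],np.uint8);m[205:292,180:240]=((hsv[205:292,180:240,2]>100)).astype(np.uint8)
n,l,stt,c=cv2.connectedComponentsWithStats(m);i=1+np.argmax(stt[1:,4])
r=cv2.minAreaRect(np.argwhere(l==i)[:,::-1].astype(np.float32));print(r)
b=cv2.boxPoints(r);print("box",plane("wrist",b,.035)[:,:2],"c",plane("wrist",[r[0]],.035))
h=plane("wrist",[[313,188],[313,262],[312.5,225]],.088);print("handle",h)
q=plane("wrist",[[160,166],[233,152],[294,306],[100,198]],.056);print("cutout",q[:,:2])
# tray rim corners (side) top z=.018, from crop/3+offset
sc=np.array([[233,153],[347,139],[397,208],[277,233]])/3+[200,140]
for n_,pts in (("side",sc),):
    q=plane(n_,pts,.018);print("tray",q[:,:2],q.mean(0)[:2],[np.linalg.norm(q[i]-q[(i+1)%4]) for i in range(4)])
cv2.imwrite("pics/trsc.png",cv2.resize(cv2.imread("pics/sc3.png")[160:280,320:480],None,fx=5,fy=5))
crop(p,150,180,350,320,4,"w3c.png")
E
```

```text
((210.7692108154297, 248.6538543701172), (35.84770202636719, 72.44988250732422), 2.337306022644043)
box [[0.4273 0.0314]
 [0.4628 0.0957]
 [0.4936 0.0817]
 [0.4597 0.0167]] c [[0.4613 0.0572 0.035 ]]
handle [[0.5785 0.08   0.088 ]
 [0.5553 0.0233 0.088 ]
 [0.5668 0.0525 0.088 ]]
cutout [[ 0.4614  0.1436]
 [ 0.5248  0.1307]
 [ 0.5177 -0.02  ]
 [ 0.3993  0.1388]]
tray [[0.3786 0.4325]
 [0.5081 0.4502]
 [0.5367 0.2904]
 [0.4071 0.2552]] [0.4576 0.3571] [np.float64(0.1307236226772548), np.float64(0.1623448681090386), np.float64(0.13431741580581277), np.float64(0.17950860146621006)]
```

View pics/w3c.png

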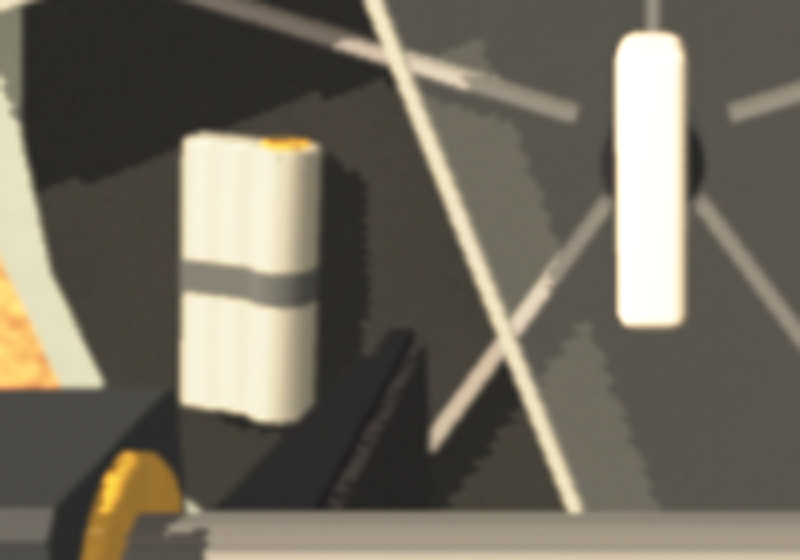

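View pics/trsc.png

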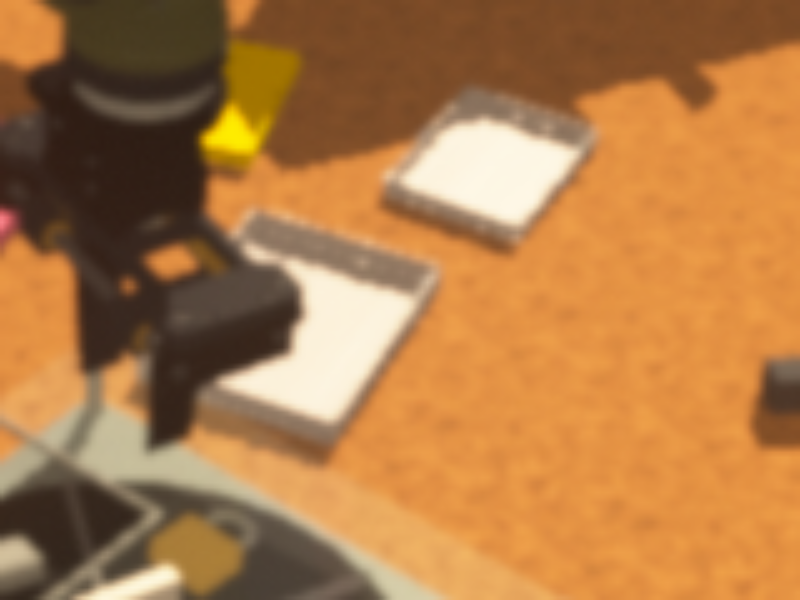

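The long cylinder at (211,249), with its dark cam mid-length, is fully inside the cut-out, clear of both radial walls. The arm was still settling in that frame, so I'll measure again now it is at rest.

```bash
cat >> h.py <<'E'
def meas(box,name,th=100,z=.035):
    x0,y0,x1,y1=box
    s,M=st();cm=camera_model("wrist");p,d=snapshot("wrist");cv2.imwrite("pics/"+name,p)
    g=p.max(2);m=np.zeros(g.shape,np.uint8);m[y0:y1,x0:x1]=(g[y0:y1,x0:x1]>th)
    n,l,stt,c=cv2.connectedComponentsWithStats(m);i=1+np.argmax(stt[1:,4])
    r=cv2.minAreaRect(np.argwhere(l==i)[:,::-1].astype(np.float32));b=cv2.boxPoints(r)
    q=plane("wrist",b,z,cm)[:,:2];print("px",r);print("box",q.round(4).tolist(),"c",q.mean(0).round(4))
    e=[q[1]-q[0],q[2]-q[1]];e.sort(key=np.linalg.norm);print("size",[np.linalg.norm(v) for v in e],"long yaw",np.degrees(np.arctan2(e[1][1],e[1][0])),"short yaw",np.degrees(np.arctan2(e[0][1],e[0][0])))
    print("tcp",s["tcp_pos"],"jaw yaw",np.degrees(np.arctan2(M[1,2],M[0,2])),"t",s["time"]);return q.mean(0),s,M,cm,p
E
python3 - <<'E'
from h import *
c,s,M,cm,p=meas((180,205,240,292),"w4.png")
print("handle",plane("wrist",[[313,188],[313,262],[312.5,225]],.088,cm))
t=np.r_[c,.040]-s["tcp_pos"];print("shift tool",M.T@t)
E
```

```text
px ((214.67649841308594, 248.5870361328125), (36.011207580566406, 74.34056854248047), 2.2906100749969482)
box [[0.4304, 0.0291], [0.4666, 0.0952], [0.4976, 0.0812], [0.4629, 0.0144]] c [0.4644 0.055 ]
size [np.float64(0.03396435639275006), np.float64(0.07533971542441313)] long yaw 61.287390044759555 short yaw -24.334333651277227
tcp [0.57136555 0.04840158 0.23043477] jaw yaw -22.00964073053197 t 5.7
handle [[0.578504   0.0799585  0.088     ]
 [0.55534537 0.02328112 0.088     ]
 [0.56683362 0.05246426 0.088     ]]
shift tool [ 0.03387869  0.19062981 -0.10132038]
```

View pics/w4.png

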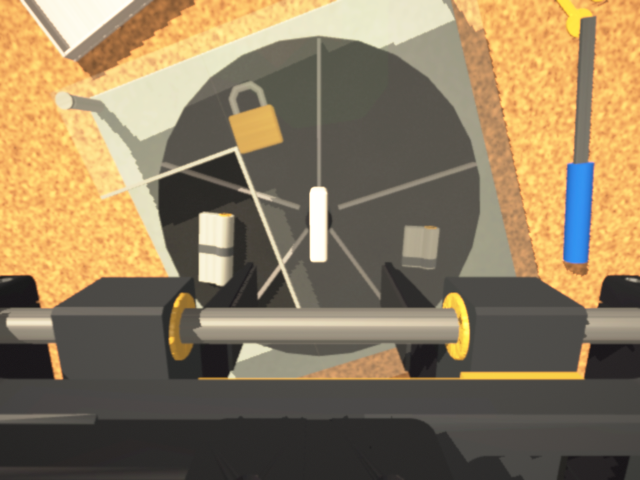

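>>> play_rows --series "0.017 0 -0.05 0 0.06; 0.017 0 -0.051 0 0.06; 0 0.04 0 0.3 0.06; 0 0.04 0 0 0.06; 0 0 0 0 0.06"

```text
time: 6.38
tcp_pos: [0.4618, 0.0548, 0.1466]
orientation: [-0.383, 0.598, -0.594, 0.377]
contact_force: [-0.8, -0.2, -0.3]
width: 0.63
```

>>> play_rows --series "0 0 0 0 0.06; 0 0 0 0 0.06"

```text
time: 6.62
tcp_pos: [0.4669, 0.0547, 0.1535]
orientation: [0.379, -0.596, 0.597, -0.381]
contact_force: [0.1, -0.4, 1.0]
width: 0.631
```

```bash
python3 - <<'E'
from h import *
s,M=st();cm=camera_model("wrist");p,d=snapshot("wrist");cv2.imwrite("pics/w5.png",p)
print(s["tcp_pos"],np.degrees(np.arctan2(M[1,2],M[0,2])))
print(proj("wrist",s["tcp_pos"]+M[:,1]*.19*0,cm),proj("wrist",[s["tcp_pos"][0],s["tcp_pos"][1],.037],cm))
E
```

```text
[0.46688619 0.05474664 0.15345962] -25.004668111094162
[[320.01347333 299.86247703]] [[319.03444657 235.59504528]]
```

View pics/w5.png

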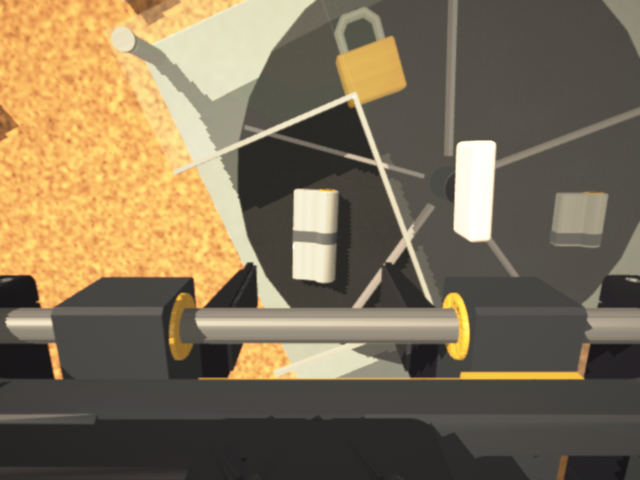

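The cylinder's middle, at the cam (316,237), coincides with the projected tool axis (319,236), and the yaw agrees. I'll go down.

>>> play_rows --series "0 0.05 -0.001 0 0.06; 0 0.04 0 0 0.06; 0 0.012 0 0 0.06; 0 0.008 0 0 0.06; 0 0 0 0 0.06" --newtons 30

```text
time: 7.3
tcp_pos: [0.4657, 0.0552, 0.0428]
orientation: [0.379, -0.596, 0.597, -0.38]
contact_force: [-0.0, -0.4, -0.5]
width: 0.63
```

>>> play_rows --series "0 0 0 0 0.06; 0 0 0 0 0.06"

```text
time: 7.55
tcp_pos: [0.4656, 0.0552, 0.0428]
orientation: [0.379, -0.596, 0.597, -0.381]
contact_force: [-0.2, 0.8, 0.2]
width: 0.629
```

>>> play_rows --series "0 0.0025 0 0 0.06; 0 0 0 0 0.02; 0 0 0 0 0.02; 0 0 0 0 0.02; 0 0 0 0 0.02" --newtons 35

```text
time: 8.18
tcp_pos: [0.4646, 0.0552, 0.0391]
orientation: [-0.38, 0.596, -0.596, 0.38]
contact_force: [0.7, 0.4, 0.3]
width: 0.338
```

>>> play_rows --series "0 0 0 0 0.02; 0 0 0 0 0.02; 0 0 0 0 0.02"

```text
time: 8.55
tcp_pos: [0.4646, 0.0552, 0.0391]
orientation: [-0.38, 0.596, -0.596, 0.38]
contact_force: [-1.3, -0.2, 0.9]
width: 0.342
```

The fingers stopped at 32.5 mm, which is the cylinder's 33 mm width, so I'll lift.

>>> play_rows --series "0 -0.01 0 0 0.02; 0 -0.02 0 0 0.02; 0 -0.03 0 0 0.02; 0 -0.03 0 0 0.02; 0 -0.03 0 0 0.02"

```text
time: 9.18
tcp_pos: [0.4644, 0.0552, 0.1602]
orientation: [0.38, -0.596, 0.596, -0.38]
contact_force: [0.1, -0.2, -2.7]
width: 0.345
```

>>> play_rows --series "0 0 0 0 0.02; 0 0 0 0 0.02; 0 0 0 0 0.02"

```text
time: 9.55
tcp_pos: [0.4635, 0.0552, 0.1571]
orientation: [-0.381, 0.597, -0.596, 0.379]
contact_force: [0.2, 0.2, -2.7]
width: 0.337
```

```bash
python3 - <<'E'
from h import *
s,M=st();cm=camera_model("wrist");p,d=snapshot("wrist");cv2.imwrite("pics/w6.png",p)
print(s["tcp_pos"],s["contact_force"],s["joints"])
p,d=snapshot("side");cv2.imwrite("pics/s6.png",p)
p2,d=snapshot("scene");cv2.imwrite("pics/sc6.png",p2)
crop(p2,340,140,480,260,5,"sc6c.png")
E
```

```text
[0.46347521 0.05520361 0.15712863] [ 0.22915726  0.24297321 -2.73840277] [ 3.46568483e-03 -2.33971212e-01  2.12102868e+00 -1.13551228e-05
  1.25801297e+00  4.39782904e-01]
```

View pics/s6.png

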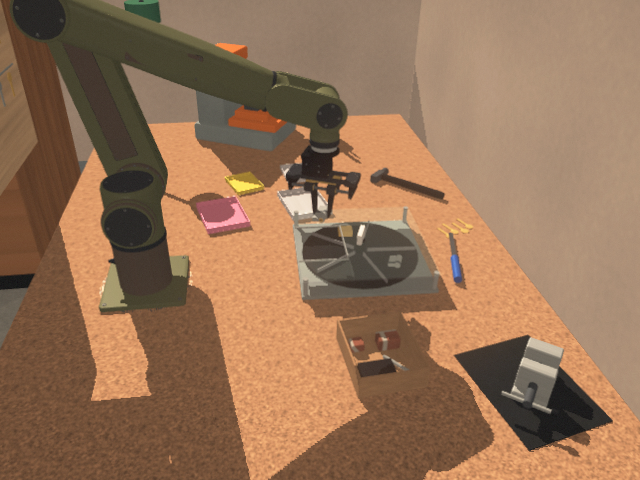

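View pics/sc6c.png

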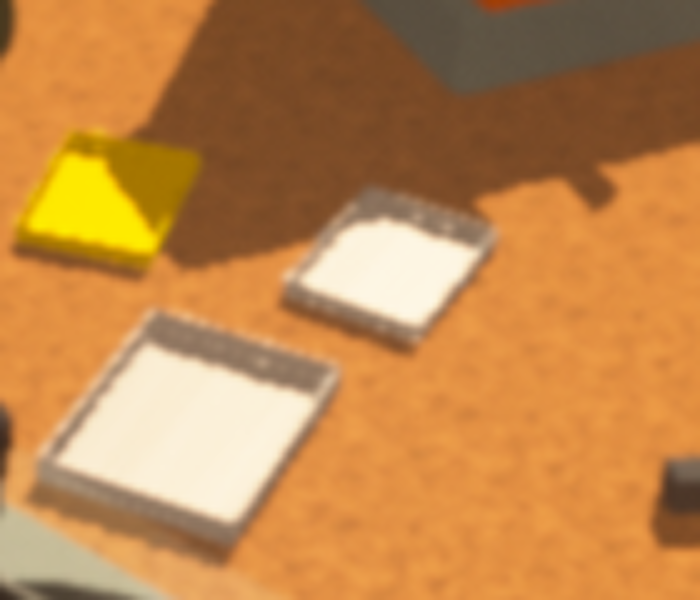

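View pics/w6.png

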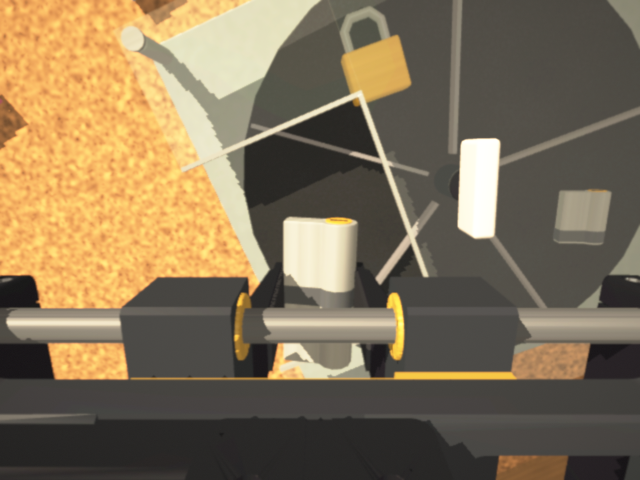

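The cylinder is held level between the fingers at (320,290), and the force reads about 2.7 N. In the scene crop the two silver trays are the larger near (190,420) and the smaller near (390,270). The larger one is the target, and I'll compute its pose now.

```bash
python3 - <<'E'
from h import *
np.set_printoptions(precision=4,suppress=True)
pts=np.array([[155,310],[340,368],[232,532],[40,458]])/5+[340,140]
q=plane("scene",pts,.018)[:,:2];print(q,q.mean(0),[np.linalg.norm(q[i]-q[(i+1)%4]) for i in range(4)])
small=np.array([[370,188],[497,232],[414,340],[285,282]])/5+[340,140]
q2=plane("scene",small,.018)[:,:2];print("small",q2.mean(0),[np.linalg.norm(q2[i]-q2[(i+1)%4]) for i in range(4)])
v=(q[0]-q[3]+q[1]-q[2]);print("long yaw",np.degrees(np.arctan2(v[1],v[0])))
E
```

```text
[[0.3797 0.429 ]
 [0.5043 0.4541]
 [0.5413 0.2839]
 [0.4135 0.2656]] [0.4597 0.3582] [np.float64(0.1270558281316699), np.float64(0.1741366456120406), np.float64(0.1291313385910206), np.float64(0.16681685644358496)]
small [0.4667 0.5724] [np.float64(0.09341049147089597), np.float64(0.13628759836490206), np.float64(0.09758652888039196), np.float64(0.12604416127772955)]
long yaw 101.96559656560346
```

>>> play_rows --series "-0.03 0 -0.015 0 0.02; -0.045 0 -0.022 0 0.02; -0.05 0 -0.024 0 0.02; -0.05 0 -0.024 0 0.02; -0.05 0 -0.024 0 0.02"

```text
time: 10.32
tcp_pos: [0.4606, 0.3069, 0.1586]
orientation: [0.38, -0.596, 0.596, -0.38]
contact_force: [0.7, 0.5, -1.4]
width: 0.341
```

>>> play_rows --series "-0.03 0 -0.015 0 0.02; -0.017 0 -0.0085 0 0.02; 0 0 0 -0.9 0.02; 0 0 0 -0.9 0.02; 0 0 0 -0.9 0.02"

```text
time: 10.95
tcp_pos: [0.4596, 0.357, 0.1586]
orientation: [0.51, -0.49, 0.49, -0.509]
contact_force: [0.5, 0.1, -3.0]
width: 0.339
```

>>> play_rows --series "0 0 0 -0.9 0.02; 0 0 0 0 0.02; 0 0 0 0 0.02"

```text
time: 11.32
tcp_pos: [0.4596, 0.3573, 0.1589]
orientation: [0.545, -0.451, 0.451, -0.545]
contact_force: [0.4, 0.3, -3.3]
width: 0.34
```

```bash
python3 - <<'E'
from h import *
s,M=st();cm=camera_model("wrist");p,d=snapshot("wrist");cv2.imwrite("pics/w7.png",p)
print(s["tcp_pos"],np.degrees(np.arctan2(M[1,2],M[0,2])),M[:,1])
print("tray centre px",proj("wrist",[.459,.358,.003],cm))
p,d=snapshot("scene");crop(p,320,120,480,240,5,"sc7.png")
E
```

```text
[0.45962584 0.35727585 0.1589255 ] 10.842239960824996 [-3.52443005e-04 -3.72925675e-04 -9.99999868e-01]
tray centre px [[318.73122197 223.40631206]]
```

View pics/w7.png

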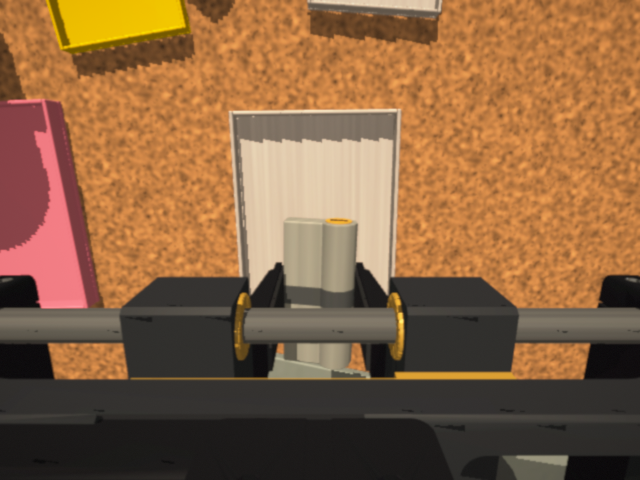

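View pics/sc7.png

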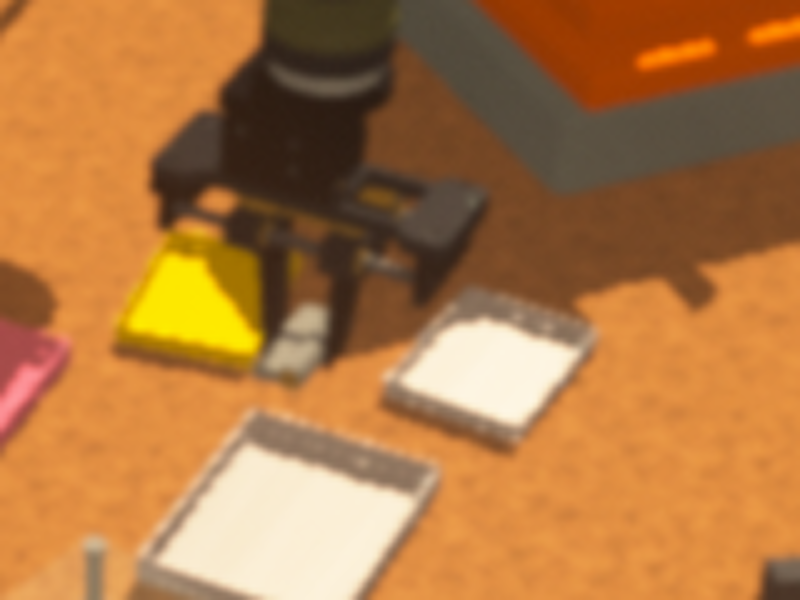

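The cylinder hangs above the larger silver tray, with tray rim corners at (232,112) and (399,112) and matching yaw. I'll lower it gently, watching the force.

>>> play_rows --series "0 0.05 0 0 0.02; 0 0.045 0 0 0.02; 0 0.025 0 0 0.02; 0 0.008 0 0 0.02; 0 0 0 0 0.02"

```text
time: 12.05
tcp_pos: [0.4598, 0.3579, 0.0314]
orientation: [-0.545, 0.45, -0.45, 0.546]
contact_force: [-0.3, 0.5, -2.0]
width: 0.343
```

>>> play_rows --series "0 0.003 0 0 0.02; 0 0.002 0 0 0.02; 0 0 0 0 0.02; 0 0 0 0 0.02"

```text
time: 12.55
tcp_pos: [0.4597, 0.3578, 0.0265]
orientation: [-0.545, 0.45, -0.45, 0.546]
contact_force: [-0.6, 0.4, -2.4]
width: 0.34
```

>>> play_rows --series "0 0.002 0 0 0.02; 0 0.001 0 0 0.02; 0 0 0 0 0.02; 0 0 0 0 0.02"

```text
time: 13.05
tcp_pos: [0.4596, 0.3577, 0.0231]
orientation: [0.546, -0.45, 0.45, -0.546]
contact_force: [-0.2, -0.4, -2.6]
width: 0.343
```

>>> play_rows --series "0 0.001 0 0 0.02; 0 0 0 0 0.02; 0 0 0 0 0.02"

```text
time: 13.42
tcp_pos: [0.4596, 0.3578, 0.0222]
orientation: [-0.546, 0.45, -0.45, 0.546]
contact_force: [0.1, -0.1, -1.8]
width: 0.342
```

>>> play_rows --series "0 0.0008 0 0 0.02; 0 0 0 0 0.02; 0 0 0 0 0.02"

```text
time: 13.8
tcp_pos: [0.4597, 0.3578, 0.0221]
orientation: [0.546, -0.45, 0.45, -0.546]
contact_force: [-3.1, -2.5, 6.0]
width: 0.341
```

The force has turned upward to 6 N, so the cylinder is on the tray floor. I'll open gently and withdraw.

>>> play_rows --series "0 0 0 0 0.04; 0 0 0 0 0.05; 0 0 0 0 0.055; 0 0 0 0 0.055; 0 0 0 0 0.055"

```text
time: 14.42
tcp_pos: [0.4596, 0.3577, 0.0213]
orientation: [-0.546, 0.45, -0.45, 0.546]
contact_force: [0.2, -0.3, 0.2]
width: 0.581
```

>>> play_rows --series "0 -0.01 0 0 0.055; 0 -0.04 0 0 0.055; 0 -0.05 0 0 0.055; 0 -0.05 0 0 0.055; 0 -0.03 0 0 0.055"

```text
time: 15.05
tcp_pos: [0.4605, 0.3584, 0.2058]
orientation: [-0.544, 0.449, -0.45, 0.547]
contact_force: [-0.2, 0.3, 0.4]
width: 0.576
```

>>> play_rows --series "0 0 0 0 0.055; 0 0 0 0 0.055; 0 0 0 0 0.055"

```text
time: 15.42
tcp_pos: [0.4586, 0.3571, 0.1991]
orientation: [0.547, -0.45, 0.449, -0.544]
contact_force: [0.6, -0.3, -0.6]
width: 0.581
```

```bash
python3 - <<'E'
from h import *
s,M=st();cm=camera_model("wrist");p,d=snapshot("wrist");cv2.imwrite("pics/w9.png",p)
print(s["tcp_pos"],s["contact_force"],s["time"],proj("wrist",[.4597,.3578,.012],cm))
p,d=snapshot("side");crop(p,200,140,460,320,3,"s9.png")
E
```

```text
[0.45862512 0.35709185 0.19909362] [ 0.62932162 -0.28149841 -0.60740921] 15.425 [[321.18553346 216.40301633]]
```

View pics/w9.png

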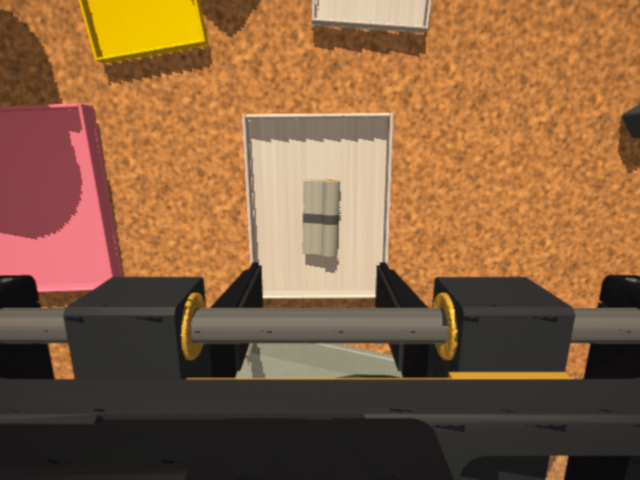

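View pics/s9.png

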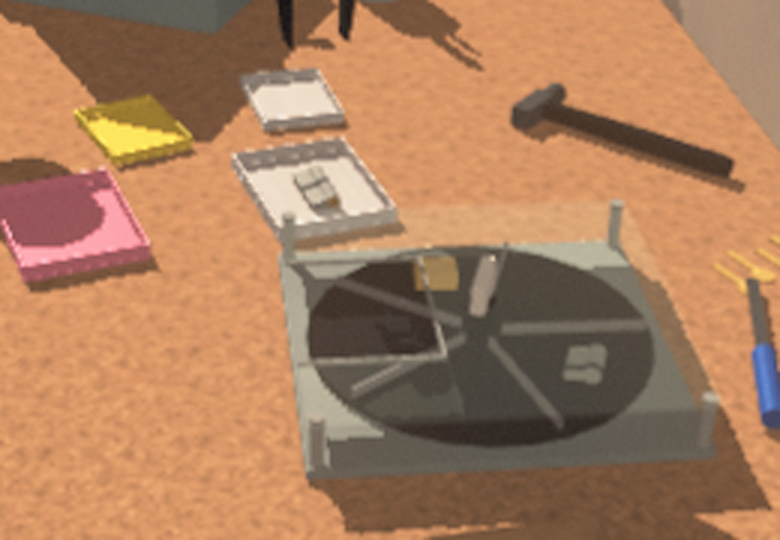

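The long cylinder lies flat in the middle of the larger silver tray, at (321,218) in the wrist view. In the side crop the emptied compartment is in the cut-out, and the short cylinder (585,362) and padlock (437,272) are still in the carousel. The gripper is clear, so I'll hand the job in.

```bash
python3 -c "
from bench import *
print(sense()['contact_force'],sense()['dq']);print(sign_off())"
```

```text
[ 0.69833105 -0.60134049  0.87801433] [ 1.38720167e-03 -1.46928732e-03 -8.76042657e-03  1.75191740e-03
  4.51869541e-04  2.01376424e-05]
the job is handed in; nothing more can be done
None
```

The job is done and handed in at about 15.5 s of the 51 s allowed. I gripped the carousel's handle and turned it about 68° anticlockwise, which brought the long cylinder into the cut-out. I then lifted that cylinder out and set it down in the larger silver tray, releasing it only once the wrist force showed it resting on the floor (about 6 N upward).

**Last checks:** the wrist and side pictures show the cylinder lying flat near the tray's centre. The short cylinder and the padlock are still in the carousel, and the gripper is clear, about 0.2 m above the bench.

**Disagreements along the way:**
- One wrist measurement was about 5 mm off because the arm was still settling, so I took it again at rest before reaching for the cylinder.
- The handle's y position, as felt on gripping it, was about 1.5 mm from the camera estimate. The force while turning it stayed below about 9 N.

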